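Start the breakfast timers in order

ROBOT

A 6-joint arm with a two-finger parallel gripper is mounted at the origin on the work surface. World frame = base frame: x ahead of the robot, y to its left, z up, the work surface at z = 0. Lengths are in mm, angles in rad, forces in N, time in s.
With the tool pointing down it reaches from about 275 to 750 mm from the base axis. Payload 10.2 kg.
Tool frame: the origin (TCP) lies between the finger pads; the fingertips stand 25 mm ahead of it and the grasp point (between the pads) lies 6 mm ahead of it; z points along the fingers, y is the line along which they close (so a half turn about z gives the same grasp; the last joint's range is limited). The gripper opens to 85 mm and grips with 20 to 120 N. Pads are 22 mm wide; open, the fingers measure 114 mm over their backs; the gripper's body (76 mm by 85 mm) begins 54 mm behind the grasp point. The pads swing forward as they close: fully open they stand 13 mm farther back than shut.
Start: joints at [-1.415, 0.313, 1.498, -0, 1.331, -0.223], TCP at [194.136, -487.794, 256.294] pointing down, gripper open.
Joint ranges: [-2.94, 2.94], [-0.97, 2.17], [0.19, 2.56], [-1.23, 4.37], [0.02, 3.11], [-2.88, 2.88]. Speed limits (rad/s): [2.39, 2.39, 3.01, 3.14, 3.14, 3.14].

INTERFACE

Orientations are given as a unit quaternion [w, x, y, z].
In Python, from rig import ctrl, eyes, finish_job gives the robot as it stands.
- The arm moves only by the tool step_arm, never from a script. Its argument "increments" is a list of rows, each an object of numbers: "dx", "dy", "dz": the shift along the tool's x, y, z in units of 25 mm (1.0 is 25 mm); "wx", "wy", "wz": the turn, a rotation vector about the tool's x, y, z in units of 6 degrees (1.0 is 6 degrees). A call has 1 to 5 rows; each row shifts and turns the commanded pose from where the row before left it, along the tool's axes as they then stand; what a row does not reach is not made up. A row lasts 1/10 s, in which the tool goes at most 50 mm and 8.59 degrees, less where a joint would pass 70% of its speed; a pose out of reach is approached as far as the arm can. A call is refused whole if a number of a shift passes 1 or a number of a turn 1, either way. A call with a gripper value outside its range is refused whole. "fingers" is the finger opening in mm, from 0 to 85.4, set as the call begins (left out, the last holds). The fingers move at their own pace and stop on an object; "squeeze" is the grip in N (left out, the last holds). Time passes only in rows, so rows that do not move let the fingers close. It gives the time, the measured TCP pose, the force, the opening and the grip force at its end, in the units of the state.
- ctrl.sense(): the state, without advancing time (a new reading comes with each control period).
- eyes.capture(name): name is "scene" or "top" or "wrist"; returns a dict with "frame" (384x512x3 uint8, blue, green, red), "fx", "fy", "cx", "cy" (pixels), "k1" (the pictures are not rectified: a ray, as slopes to the right and down, at radius r is drawn at 1 + k1 r^2 times it, then the intrinsics apply), "R" (3x3) and "t" (3): a world point X has camera coordinates R X + t; the wrist camera has in their place "tool_from_camera" (4x4, takes a point from camera to tool coordinates, whose origin is the TCP and whose axes are the flange's). Camera axes: x right, y down, z forward; pixel columns grow to the right and rows downward; lengths in mm; the calibration is good to about 2 mm. A picture is of the moment at which its call begins: read the wrist's pose just before it. There is no depth.
- finish_job(): hands the job in; it is judged then, once.
Trained networks look in the newest picture that a camera, given by its name, has taken for a name from the list of things; names that differ only in an ending like _2 or _b are one class to them, and where a whole thing is asked for, a point or a joint stands for the part that bears it (a point fixed in the world has none). Each returns a list of dicts, best first, with "p" (0 to 1); they miss things now and then, are a little off and sometimes report something else, mostly with a low value. They report only what shows in the picture. A call takes as long as a camera call. They do not tell look-alikes from the thing itself.
- eyes.cut_out(camera, label): "mask" (384x512 bool, what is visible of it).
- eyes.landmark_of(camera, label): "point" ([x, y, z] in mm, in the coordinates of the camera as it stood for that picture, good to about 4 mm: a listed point, or the origin of a listed thing).
The state is a dict: "time_s": time; "joints": joint angles; "dq": joint speeds; "tau": joint torques, N m; "eef_pos": TCP position; "ee_rot": TCP orientation; "force": force on the tool from outside, world axes, zero at the start; "wrist_torque": the same for the moment, N m; "grip_width": opening from 0.0 (shut) to 1.0 (fully open); "grip_force": force on a finger pad.
Only numpy, scipy, OpenCV 4.12 (cv2) and the standard library are available. Lean on these libraries where they do the work, as an engineer would, in place of code of your own. Each camera call takes 0.05 s, during which the arm holds its last target. There are 200 camera calls.

TASK

Start three of the white kitchen timers for breakfast by gently pressing the push crown on top of each with a fingertip until it is fully down and stays there: first the tall slim timer, then the low wide one, then the square one. Do not press the cone-shaped timer, and do not grip, lift or shove any timer: they stay standing where they are, and so does everything else on the table.

Things in the scene. Friction and masses are not known exactly. Their poses are not given: they have to be found in the camera images.
- timer_tall: tall slim round timer, a cylinder 52 mm across and 85 mm high, white plastic, about 0.35 kg, loose on the table. Origin: centre of its underside, z up. On top, on its axis, a push crown: steel collar 28 mm across with a flat black rubber cap 24 mm across. Cap top 103 mm above the origin with the crown up, 93 mm fully down (then 8 mm proud of the case).
- timer_wide: low wide round timer, a disc 76 mm across and 45 mm high, white plastic, about 0.35 kg, loose on the table. Origin: centre of its underside, z up. On top, on its axis, a push crown: steel collar 28 mm across with a flat black rubber cap 24 mm across. Cap top 63 mm above the origin with the crown up, 53 mm fully down (then 8 mm proud of the case).
- timer_square: square timer, a box 60 x 60 mm and 60 mm high, white plastic, about 0.35 kg, loose on the table. Origin: centre of its underside, z up. On top, on its axis, a push crown: steel collar 28 mm across with a flat black rubber cap 24 mm across. Cap top 78 mm above the origin with the crown up, 68 mm fully down (then 8 mm proud of the case).
- timer_cone: cone-shaped timer, 76 mm across at the foot tapering to 38 mm at its top, 72 mm high, white plastic, about 0.35 kg, loose on the table. Origin: centre of its underside, z up. On top, on its axis, a push crown: steel collar 28 mm across with a flat black rubber cap 24 mm across. Cap top 90 mm above the origin with the crown up, 80 mm fully down (then 8 mm proud of the case).
- crown_tall (a joint): how far the crown of the tall timer has been pushed straight down into its case, m: 0 is up (not started), 0.010 is fully down against its stop. It resists with about 2.5 N (more if pushed fast) and stays where it is left; it does not spring back. Its rubber cap yields besides, about 1 mm per 3 N up to 5 mm, and springs back (not counted here).
- crown_wide (a joint): how far the crown of the wide timer has been pushed straight down into its case, m: 0 is up (not started), 0.010 is fully down against its stop. It resists with about 2.5 N (more if pushed fast) and stays where it is left; it does not spring back. Its rubber cap yields besides, about 1 mm per 3 N up to 5 mm, and springs back (not counted here).
- crown_square (a joint): how far the crown of the square timer has been pushed straight down into its case, m: 0 is up (not started), 0.010 is fully down against its stop. It resists with about 2.5 N (more if pushed fast) and stays where it is left; it does not spring back. Its rubber cap yields besides, about 1 mm per 3 N up to 5 mm, and springs back (not counted here).
- crown_cone (a joint): how far the crown of the cone timer has been pushed straight down into its case, m: 0 is up (not started), 0.010 is fully down against its stop. It resists with about 2.5 N (more if pushed fast) and stays where it is left; it does not spring back. Its rubber cap yields besides, about 1 mm per 3 N up to 5 mm, and springs back (not counted here).
- glass: drinking glass, 62 mm across, 105 mm high; bystander; origin at centre of underside
- bowl: white breakfast bowl, 120 mm across, 60 mm high; bystander; origin at centre of underside
- mug: white mug, 76 mm across, 90 mm high, handle towards its own +y; bystander; origin at centre of underside
- spoon: steel spoon 170 mm long lying along its own x; bystander; origin on its underside
- eggcup: egg cup with an egg in it, 48 mm across, 79 mm high; bystander; origin at centre of underside
Mind the look-alikes: they are no part of the job. What is shaped like the timer_tall but red is not meant.

How it is judged (in metres and radians):
On the way, in this order (a step that is already met when the one before it is completed fails the run):
1. the crown of the tall timer is pressed fully down (value of joint crown_tall above 0.007 m), for 0.1 s.
2. the crown of the wide timer is pressed fully down (value of joint crown_wide above 0.007 m), for 0.1 s.
3. the crown of the square timer is pressed fully down (value of joint crown_square above 0.007 m), for 0.1 s.
At the end, for the whole second after the job is handed in: The crowns of the tall, wide and square timers are down by more than 7 of their 10 mm; the cone-shaped timer's crown is up (less than 3 mm down); all timers stand upright, at rest, within 20 mm of where they began; no bystander has moved more than 20 mm (value of joint each of crown_tall, crown_wide, crown_square above 0.007 m and value of joint crown_cone below 0.003 m and distance of each of timer_tall, timer_wide, timer_square, timer_cone, glass, bowl, mug, spoon, eggcup from where it was at the start of the episode below 0.02 m and angle between each of timer_tall, timer_wide, timer_square, timer_cone's own z axis and vertical below 0.1 rad and linear speed of each of timer_tall, timer_wide, timer_square, timer_cone below 0.02 m/s); the robot touches nothing.
It fails at once if a timer is started out of order ((value of joint crown_wide above 0.003 m and value of joint crown_tall below 0.007 m) or (value of joint crown_square above 0.003 m and value of joint crown_wide below 0.007 m)).
It fails at once if the cone-shaped timer is pressed (value of joint crown_cone above 0.003 m).
It fails at once if a timer is struck or pressed hard (over 20 N) (contact force between any of the fingers, the arm and timer_tall above 20 N or contact force between any of the fingers, the arm and timer_wide above 20 N or contact force between any of the fingers, the arm and timer_square above 20 N or contact force between any of the fingers, the arm and timer_cone above 20 N).
It fails at once if a timer is lifted off the table (over 8 mm), pushed more than 20 mm away or tipped (height (world z) of any of timer_tall, timer_wide, timer_square, timer_cone above 0.008 m or distance of any of timer_tall, timer_wide, timer_square, timer_cone from where it was at the start of the episode above 0.02 m or angle between any of timer_tall, timer_wide, timer_square, timer_cone's own z axis and vertical above 0.3 rad).
It fails at once if another thing on the table is moved more than 20 mm (distance of any of glass, bowl, mug, spoon, eggcup from where it was at the start of the episode above 0.02 m).
It also fails if it takes over 48 s, if anything falls off the work surface, if the arm or the gripper's body presses on something with over 40 N, if the wrist force passes 120 N, or if a joint passes its speed limit or range.

## Working session

There is one attempt and no reset: what is moved stays moved. The work goes in short steps, Python scripts to look and compute and a tool call to move; the robot and the scene stay as the last step left them, time stands still between calls to the robot, and variables do not carry over. Pictures are saved under pics/ and viewed, at most 10 in all, crops included, and the job is handed in when it is done.

Besides the shell and the picture viewer there is one more tool, called after ">>>" as name(argument=value, ...) on one line, values as JSON. step_arm: Moves the arm, as the interface text tells. Its arguments: {"type":"object","properties":{"increments":{"type":"array"},"fingers":{"type":"number"},"squeeze":{"type":"number"}},"required":["increments"]}

```bash
mkdir -p pics; cat > h.py <<'E'
import numpy as np, cv2
from rig import ctrl, eyes, finish_job
def world(c,p): return np.array(c["R"]).T@(np.array(p)-np.array(c["t"]).ravel())
def proj(c,X):
    p=np.array(c["R"])@np.array(X)+np.array(c["t"]).ravel(); s=p[:2]/p[2]; s=s*(1+c["k1"]*(s@s))
    return np.array([c["fx"]*s[0]+c["cx"],c["fy"]*s[1]+c["cy"]])
def ray(c,uv,z):
    s0=np.array([(uv[0]-c["cx"])/c["fx"],(uv[1]-c["cy"])/c["fy"]]); s=s0.copy()
    for _ in range(20): s=s0/(1+c["k1"]*(s@s))
    R=np.array(c["R"]); o=-R.T@np.array(c["t"]).ravel(); d=R.T@np.array([*s,1]); return o+d*(z-o[2])/d[2]
E
python3 - <<'E'
from h import *
ims=[]
for cam in ("top","scene"):
    c=eyes.capture(cam); ims.append(c["frame"].copy())
    cv2.imwrite(f"pics/{cam}.png",cv2.resize(c["frame"],(800,600),interpolation=cv2.INTER_CUBIC))
    for n in ["timer_tall","timer_wide","timer_square","timer_cone","glass","bowl","mug","spoon","eggcup"]:
        for d in eyes.landmark_of(cam,n)[:3]:
            w=world(c,d["point"]); print(cam,n,round(d["p"],2),w.round(),proj(c,w).round())
print(ctrl.sense())
E
```

```text
top timer_tall 0.8 [ 661. -143.   -1.] [309. 170.]
top timer_tall 0.76 [ 752. -152.    1.] [313. 140.]
top timer_wide 0.75 [ 511. -332.    1.] [372. 223.]
top timer_square 0.76 [544. 232.   3.] [181. 207.]
top timer_square 0.54 [ 441. -144.   -4.] [308. 245.]
top timer_cone 0.55 [632.  60.  -1.] [240. 179.]
top glass 0.85 [ 441. -146.    1.] [309. 245.]
top bowl 0.67 [632.  62.   0.] [240. 179.]
top mug 0.67 [426. 153.  -3.] [207. 248.]
top spoon 0.68 [441. 370.   1.] [134. 241.]
top eggcup 0.51 [584. 370.  -2.] [135. 193.]
top eggcup 0.24 [ 443. -146.   -2.] [309. 244.]
scene timer_tall 0.86 [ 756. -151.    3.] [163. 193.]
scene timer_tall 0.81 [ 663. -146.    2.] [197. 185.]
scene timer_wide 0.72 [ 516. -331.    1.] [220. 143.]
scene timer_square 0.72 [548. 231.  -3.] [311. 265.]
scene timer_cone 0.6 [498. -19.  -2.] [273. 195.]
scene glass 0.74 [ 442. -143.    3.] [269. 166.]
scene bowl 0.95 [631.  59.  -3.] [241. 228.]
scene mug 0.77 [428. 155.   0.] [335. 226.]
scene spoon 0.97 [438. 364.  -0.] [396. 290.]
scene eggcup 0.67 [583. 369.   3.] [339. 321.]
{'time_s': 1.0, 'joints': array([-1.41540602e+00,  3.12891007e-01,  1.49767768e+00, -3.83561768e-06,
        1.33102779e+00, -2.23422018e-01]), 'dq': array([ 6.86807146e-04, -1.14742283e-03,  4.97132088e-04, -8.23330311e-04,
        1.86172281e-03,  6.67430303e-05]), 'tau': array([ 2.85654360e-04, -4.12165618e+01, -2.59895289e+01, -2.73752630e-04,
        5.11219368e-04,  9.14990920e-06]), 'eef_pos': array([ 194.13231038, -487.79607293,  256.30719235]), 'ee_rot': array([-1.97158082e-06,  9.82116128e-01,  1.88276157e-01, -1.79693257e-06]), 'force': array([ 0.52696887, -0.67044959, -1.04599934]), 'wrist_torque': array([-0.03630928,  0.00784352, -0.01376553]), 'grip_force': 0.0, 'grip_width': 0.9993605683900665}
```

View pics/top.png

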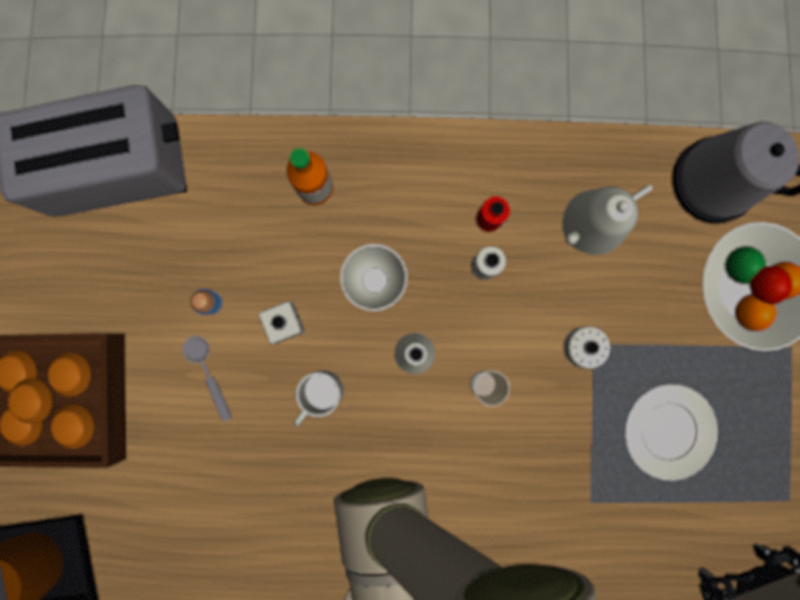

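View pics/scene.png

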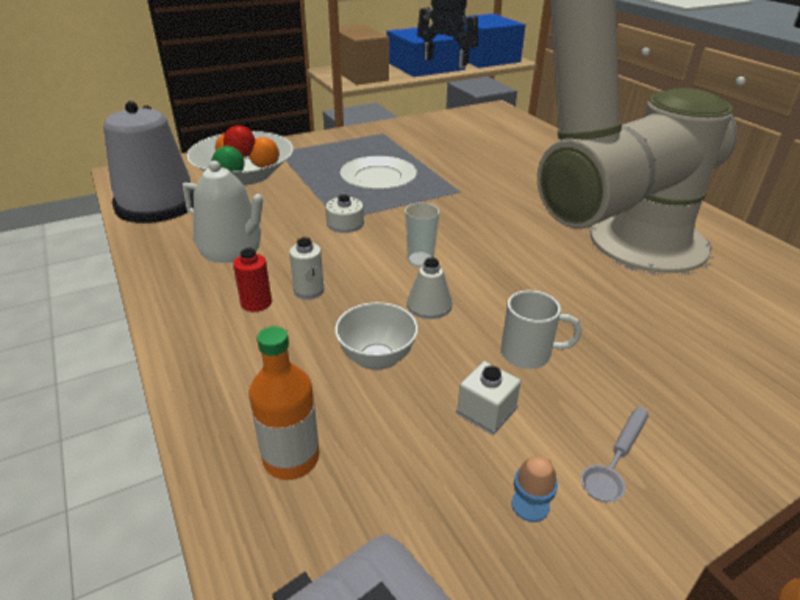

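In the top picture (800x600 view) there are two tall slim ones. The red one at (493,212) is the look-alike. The white one at (490,262) fits "white kitchen timer". The wide timer is at (589,347), the square at (280,322), and the cone, which I must avoid, at (415,353). I'll measure the black caps in both views and confirm in one crop.

```bash
python3 - <<'E'
from h import *
G={"tall":(662,-144,103),"wide":(513,-331,63),"square":(546,231,78)}
tiles=[]
for cam in ("top","scene"):
    c=eyes.capture(cam); f=c["frame"]; g=f.max(2).astype(int)
    for n,(x,y,z) in G.items():
        u0=proj(c,(x,y,z)); 
        a,b=u0.round().astype(int); w=g[b-9:b+10,a-9:a+10]
        m=(w<55).astype(np.uint8); k,l,st,ce=cv2.connectedComponentsWithStats(m)
        best=None
        for i in range(1,k):
            if st[i,4]>=8 and (best is None or np.hypot(*(ce[i]-9))<np.hypot(*(ce[best]-9))): best=i
        if best is None: print(cam,n,u0,"none",w.min()); continue
        uv=ce[best]+[a-9,b-9]; print(cam,n,u0.round(1),uv.round(1),"area",st[best,4],"-> world",ray(c,uv,z-(0 if cam=="top" else 4)).round(1))
        p=f[b-20:b+30,a-25:a+25].copy(); p=cv2.resize(p,(260,260),interpolation=cv2.INTER_CUBIC)
        q=((uv-[a-25,b-20]+.5)*5.2).astype(int); cv2.drawMarker(p,tuple(int(v) for v in q),(0,255,0),0,14,1); tiles.append(p)
cv2.imwrite("pics/crop.png",np.vstack([np.hstack(tiles[:3]),np.hstack(tiles[3:6])]) if len(tiles)==6 else np.hstack(tiles))
E
```

```text
top tall [315.3 165.5] [314.7 166. ] area 40 -> world [ 660.6 -142.2  103. ]
top wide [378.9 222. ] [378.2 221.9] area 38 -> world [ 513.2 -329.    63. ]
top square [176.3 206.1] [177.7 205.8] area 36 -> world [546.9 227.4  78. ]
scene tall [194.3 152.9] [194.4 154.9] area 35 -> world [ 663.1 -141.    99. ]
scene wide [220.2 125.3] [219.7 126.6] area 20 -> world [ 514.9 -330.8   59. ]
scene square [315.9 237.1] [314.5 238.9] area 74 -> world [548.8 230.7  74. ]
```

View pics/crop.png

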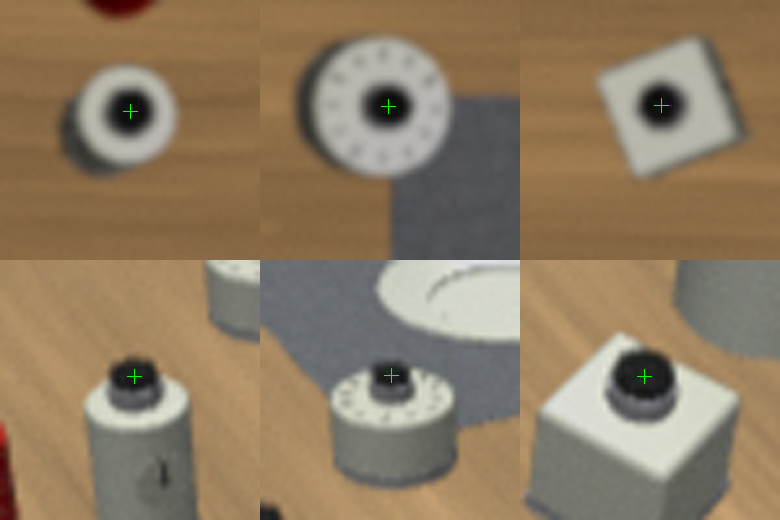

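The crop confirms it: white tall timer, wide timer and square timer, each with its cap centred under the marker. Both views agree to about 3 mm. Targets are tall (661,-142), wide (514,-330) and square (547,229). Tool x in world is (0.929,0.370) and tool y is (0.370,-0.929). I'll shut the fingers and head for the tall one at height: tool-x +562, tool-y -149.

>>> step_arm(increments=[{"dx":1,"dy":-0.26},{"dx":1,"dy":-0.26},{"dx":1,"dy":-0.26},{"dx":1,"dy":-0.26},{"dx":1,"dy":-0.26}], fingers=0, squeeze=20)

```text
invalid input at $.increments[0]: expected keys dx, dy, dz, wx, wy, wz
```

>>> step_arm(increments=[{"dx":1,"dy":-0.26},{"dx":1,"dy":-0.26},{"dx":1,"dy":-0.26},{"dx":1,"dy":-0.26},{"dx":1,"dy":-0.26}])

```text
invalid input at $.increments[0]: expected keys dx, dy, dz, wx, wy, wz
```

>>> step_arm(increments=[{"dx":1,"dy":-0.26},{"dx":1,"dy":-0.26},{"dx":1,"dy":-0.26},{"dx":1,"dy":-0.26},{"dx":1,"dy":-0.26}])

```text
invalid input at $.increments[0]: expected keys dx, dy, dz, wx, wy, wz
```

>>> step_arm(increments=[{"dx":1,"dy":-0.26},{"dx":1,"dy":-0.26},{"dx":1,"dy":-0.26},{"dx":1,"dy":-0.26},{"dx":0}])

```text
invalid input at $.increments[0]: expected keys dx, dy, dz, wx, wy, wz
```

>>> step_arm(increments=[{"dx":1,"dy":-0.26,"dz":0,"wx":0,"wy":0,"wz":0},{"dx":1,"dy":-0.26,"dz":0,"wx":0,"wy":0,"wz":0},{"dx":1,"dy":-0.26,"dz":0,"wx":0,"wy":0,"wz":0},{"dx":1,"dy":-0.26,"dz":0,"wx":0,"wy":0,"wz":0},{"dx":1,"dy":-0.26,"dz":0,"wx":0,"wy":0,"wz":0}], fingers=0, squeeze=20)

```text
time_s: 1.6
eef_pos: [299.0, -410.7, 256.3]
ee_rot: [0.0, 0.982, 0.188, 0.0]
force: [-0.3, -0.7, 0.3]
grip_width: 0.146
grip_force: 0.0
```

>>> step_arm(increments=[{"dx":1,"dy":-0.26,"dz":0,"wx":0,"wy":0,"wz":0},{"dx":1,"dy":-0.26,"dz":0,"wx":0,"wy":0,"wz":0},{"dx":1,"dy":-0.26,"dz":0,"wx":0,"wy":0,"wz":0},{"dx":1,"dy":-0.26,"dz":0,"wx":0,"wy":0,"wz":0},{"dx":1,"dy":-0.26,"dz":0,"wx":0,"wy":0,"wz":0}])

```text
time_s: 2.1
eef_pos: [403.2, -334.2, 256.3]
ee_rot: [0.0, 0.982, 0.188, 0.0]
force: [-0.4, -0.5, 0.2]
grip_width: -0.001
grip_force: 0.0
```

>>> step_arm(increments=[{"dx":1,"dy":-0.26,"dz":0,"wx":0,"wy":0,"wz":0},{"dx":1,"dy":-0.26,"dz":0,"wx":0,"wy":0,"wz":0},{"dx":1,"dy":-0.26,"dz":0,"wx":0,"wy":0,"wz":0},{"dx":1,"dy":-0.26,"dz":0,"wx":0,"wy":0,"wz":0},{"dx":1,"dy":-0.26,"dz":0,"wx":0,"wy":0,"wz":0}])

```text
time_s: 2.6
eef_pos: [507.3, -257.8, 256.3]
ee_rot: [0.0, 0.982, 0.188, -0.0]
force: [-0.0, -0.0, 0.9]
grip_width: 0.001
grip_force: 0.0
```

>>> step_arm(increments=[{"dx":1,"dy":-0.26,"dz":0,"wx":0,"wy":0,"wz":0},{"dx":1,"dy":-0.26,"dz":0,"wx":0,"wy":0,"wz":0},{"dx":1,"dy":-0.26,"dz":0,"wx":0,"wy":0,"wz":0},{"dx":1,"dy":-0.26,"dz":0,"wx":0,"wy":0,"wz":0},{"dx":0,"dy":0,"dz":0,"wx":0,"wy":0,"wz":0}])

```text
time_s: 3.1
eef_pos: [591.3, -195.5, 255.8]
ee_rot: [-0.0, 0.982, 0.19, 0.0]
force: [-0.8, 0.3, 0.2]
grip_width: 0.004
grip_force: 0.0
```

>>> step_arm(increments=[{"dx":0.85,"dy":-0.24,"dz":0.5,"wx":0,"wy":0,"wz":0},{"dx":0.85,"dy":-0.24,"dz":0.5,"wx":0,"wy":0,"wz":0},{"dx":0.85,"dy":-0.24,"dz":0.5,"wx":0,"wy":0,"wz":0},{"dx":0.85,"dy":-0.24,"dz":0.5,"wx":0,"wy":0,"wz":0},{"dx":0,"dy":0,"dz":0,"wx":0,"wy":0,"wz":0}])

```text
time_s: 3.6
eef_pos: [660.0, -142.4, 203.9]
ee_rot: [-0.001, 0.982, 0.189, -0.001]
force: [-0.2, 0.4, 0.4]
grip_width: -0.002
grip_force: 0.0
```

```bash
python3 - <<'E'
from h import *
from scipy.spatial.transform import Rotation as Ro
s=ctrl.sense(); c=eyes.capture("wrist"); T=np.array(c["tool_from_camera"]); R=Ro.from_quat(np.roll(s["ee_rot"],-1)).as_matrix()
print(s["eef_pos"].round(1),"tool x,y",R[:,0].round(3),R[:,1].round(3)); f=c["frame"]
# world->camera
W=np.eye(4);W[:3,:3]=R;W[:3,3]=s["eef_pos"]; C=np.linalg.inv(W@T); c["R"]=C[:3,:3];c["t"]=C[:3,3]
p=proj(c,(661,-142,103)); print(p, proj(c,s["eef_pos"]+R[:,2]*25))
cv2.imwrite("pics/w1.png",f)
for d in eyes.landmark_of("wrist","timer_tall"): print(d["p"],world(c,d["point"]).round(1))
E
```

```text
[ 660.  -142.4  203.9] tool x,y [ 0.928  0.371 -0.002] [ 0.371 -0.928 -0.003]
[255.75216235 207.00520097] [255.67422255 261.40104451]
0.85 [ 753.9 -147.6    2.3]
0.59 [ 663.9 -143.5    2.4]
```

View pics/w1.png

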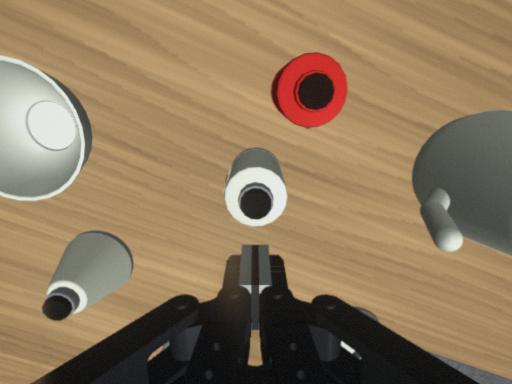

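The wrist view shows the white tall timer straight ahead, cap at (256,204) against my predicted (256,207), with the red one behind at (315,90). So the aim is good; I'll shift 2 mm further along tool x and descend.

>>> step_arm(increments=[{"dx":0.1,"dy":0,"dz":0.6,"wx":0,"wy":0,"wz":0},{"dx":0,"dy":0,"dz":0.8,"wx":0,"wy":0,"wz":0},{"dx":0,"dy":0,"dz":0.6,"wx":0,"wy":0,"wz":0},{"dx":0,"dy":0,"dz":0.3,"wx":0,"wy":0,"wz":0},{"dx":0,"dy":0,"dz":0,"wx":0,"wy":0,"wz":0}])

```text
time_s: 4.2
eef_pos: [661.6, -143.1, 147.8]
ee_rot: [-0.0, 0.982, 0.188, -0.001]
force: [-0.2, 0.8, 0.0]
grip_width: -0.002
grip_force: 0.0
```

>>> step_arm(increments=[{"dx":0,"dy":-0.04,"dz":0.2,"wx":0,"wy":0,"wz":0},{"dx":0,"dy":0,"dz":0.2,"wx":0,"wy":0,"wz":0},{"dx":0,"dy":0,"dz":0.2,"wx":0,"wy":0,"wz":0},{"dx":0,"dy":0,"dz":0.1,"wx":0,"wy":0,"wz":0},{"dx":0,"dy":0,"dz":0,"wx":0,"wy":0,"wz":0}])

```text
time_s: 4.7
eef_pos: [661.7, -141.7, 130.9]
ee_rot: [-0.0, 0.982, 0.188, -0.0]
force: [0.6, 0.2, 0.8]
grip_width: -0.001
grip_force: 0.0
```

>>> step_arm(increments=[{"dx":0,"dy":0,"dz":0.08,"wx":0,"wy":0,"wz":0},{"dx":0,"dy":0,"dz":0.08,"wx":0,"wy":0,"wz":0},{"dx":0,"dy":0,"dz":0.08,"wx":0,"wy":0,"wz":0},{"dx":0,"dy":0,"dz":0.08,"wx":0,"wy":0,"wz":0},{"dx":0,"dy":0,"dz":0,"wx":0,"wy":0,"wz":0}])

```text
time_s: 5.2
eef_pos: [662.0, -141.9, 123.3]
ee_rot: [0.0, 0.982, 0.188, 0.0]
force: [0.3, -0.3, 2.0]
grip_width: 0.005
grip_force: 1.0
```

Contact at about the expected height, with 2 N. I'll go on down slowly.

>>> step_arm(increments=[{"dx":0,"dy":0,"dz":0.08,"wx":0,"wy":0,"wz":0},{"dx":0,"dy":0,"dz":0.08,"wx":0,"wy":0,"wz":0},{"dx":0,"dy":0,"dz":0.06,"wx":0,"wy":0,"wz":0},{"dx":0,"dy":0,"dz":0.04,"wx":0,"wy":0,"wz":0},{"dx":0,"dy":0,"dz":0,"wx":0,"wy":0,"wz":0}])

```text
time_s: 5.7
eef_pos: [662.0, -141.9, 116.9]
ee_rot: [0.0, 0.982, 0.188, 0.0]
force: [1.2, -0.3, 2.9]
grip_width: 0.004
grip_force: 1.8
```

>>> step_arm(increments=[{"dx":0,"dy":0,"dz":0.04,"wx":0,"wy":0,"wz":0},{"dx":0,"dy":0,"dz":0.04,"wx":0,"wy":0,"wz":0},{"dx":0,"dy":0,"dz":0,"wx":0,"wy":0,"wz":0}])

```text
time_s: 6.0
eef_pos: [662.0, -141.8, 115.5]
ee_rot: [0.0, 0.982, 0.188, 0.0]
force: [-1.2, 0.5, 7.5]
grip_width: 0.003
grip_force: 3.8
```

Force rises at the cap's stiffness (3.3 N/mm) and the height is right, so the crown is against its stop. Lift, then go to the wide timer: tool x -207, tool y +120.

>>> step_arm(increments=[{"dx":0,"dy":0,"dz":-0.3,"wx":0,"wy":0,"wz":0},{"dx":0,"dy":0,"dz":-0.8,"wx":0,"wy":0,"wz":0},{"dx":0,"dy":0,"dz":-1,"wx":0,"wy":0,"wz":0},{"dx":0,"dy":0,"dz":-0.6,"wx":0,"wy":0,"wz":0},{"dx":0,"dy":0,"dz":0,"wx":0,"wy":0,"wz":0}])

```text
time_s: 6.5
eef_pos: [662.3, -142.0, 184.3]
ee_rot: [0.001, 0.982, 0.188, 0.001]
force: [-0.1, -1.0, 0.5]
grip_width: -0.002
grip_force: 0.0
```

>>> step_arm(increments=[{"dx":-0.9,"dy":0.52,"dz":0,"wx":0,"wy":0,"wz":0},{"dx":-0.9,"dy":0.52,"dz":0,"wx":0,"wy":0,"wz":0},{"dx":-0.9,"dy":0.52,"dz":0,"wx":0,"wy":0,"wz":0},{"dx":-0.9,"dy":0.52,"dz":0,"wx":0,"wy":0,"wz":0},{"dx":-0.9,"dy":0.52,"dz":0,"wx":0,"wy":0,"wz":0}])

```text
time_s: 7.0
eef_pos: [580.1, -244.2, 180.7]
ee_rot: [-0.001, 0.982, 0.188, -0.001]
force: [-0.1, -0.9, 0.1]
grip_width: -0.0
grip_force: 0.0
```

>>> step_arm(increments=[{"dx":-0.9,"dy":0.52,"dz":0,"wx":0,"wy":0,"wz":0},{"dx":-0.9,"dy":0.52,"dz":0,"wx":0,"wy":0,"wz":0},{"dx":-0.9,"dy":0.52,"dz":0,"wx":0,"wy":0,"wz":0},{"dx":-0.9,"dy":0.52,"dz":0,"wx":0,"wy":0,"wz":0},{"dx":0,"dy":0,"dz":0,"wx":0,"wy":0,"wz":0}])

```text
time_s: 7.5
eef_pos: [514.9, -327.2, 180.9]
ee_rot: [-0.001, 0.982, 0.187, -0.001]
force: [0.3, 0.5, -0.8]
grip_width: 0.003
grip_force: 0.0
```

```bash
cat >> h.py <<'E'
from scipy.spatial.transform import Rotation as Ro
def wrist(X,png=None):
    "offset (tool x,y mm) from TCP to the cap seen nearest to where world point X is predicted"
    s=ctrl.sense(); c=eyes.capture("wrist"); R=Ro.from_quat(np.roll(s["ee_rot"],-1)).as_matrix()
    W=np.eye(4);W[:3,:3]=R;W[:3,3]=s["eef_pos"]; C=np.linalg.inv(W@np.array(c["tool_from_camera"])); c["R"]=C[:3,:3];c["t"]=C[:3,3]
    f=c["frame"]; p=proj(c,X); a,b=p.round().astype(int); h=22
    m=np.zeros(f.shape[:2],np.uint8); m[b-h:b+h,a-h:a+h]=f[b-h:b+h,a-h:a+h].max(2)<45
    k,l,st,ce=cv2.connectedComponentsWithStats(m); i=1+st[1:,4].argmax(); w=ray(c,ce[i],X[2])
    print("tcp",s["eef_pos"].round(1),"pred",p.round(1),"cap",ce[i].round(1),st[i].tolist(),"world",w.round(1),"tool offset",(R.T@(w-s["eef_pos"])).round(1))
    if png: cv2.drawMarker(f,tuple(int(v) for v in ce[i].round()),(0,255,0),0,12,1); cv2.imwrite(png,f)
E
python3 -c "
from h import *
wrist((514,-330,63),'pics/w2.png')"
```

```text
tcp [ 514.9 -327.2  180.9] pred [258.5 202.9] cap [260.2 200.1] [248, 188, 23, 27, 334] world [ 516.7 -330.4   63. ] tool offset [  0.7   3.8 117.9]
```

View pics/w2.png

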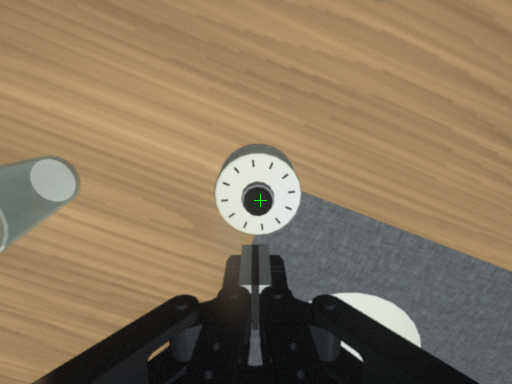

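The wide timer's cap is at about (258,200), within 3 mm of the predicted spot, and no neighbour is near. I'll shift tool y by +2.5 mm and descend to about 100, then press from 88 down.

>>> step_arm(increments=[{"dx":0,"dy":0.1,"dz":0.8,"wx":0,"wy":0,"wz":0},{"dx":0,"dy":0,"dz":1,"wx":0,"wy":0,"wz":0},{"dx":0,"dy":0,"dz":0.9,"wx":0,"wy":0,"wz":0},{"dx":0,"dy":0,"dz":0.4,"wx":0,"wy":0,"wz":0},{"dx":0,"dy":0,"dz":0,"wx":0,"wy":0,"wz":0}])

```text
time_s: 8.05
eef_pos: [517.7, -326.6, 103.2]
ee_rot: [-0.001, 0.982, 0.189, -0.001]
force: [-0.8, -0.8, -0.2]
grip_width: 0.002
grip_force: 0.0
```

>>> step_arm(increments=[{"dx":0,"dy":0,"dz":0.2,"wx":0,"wy":0,"wz":0},{"dx":0,"dy":0,"dz":0.15,"wx":0,"wy":0,"wz":0},{"dx":0,"dy":0,"dz":0.1,"wx":0,"wy":0,"wz":0},{"dx":0,"dy":0,"dz":0,"wx":0,"wy":0,"wz":0}])

```text
time_s: 8.45
eef_pos: [517.9, -327.7, 93.6]
ee_rot: [-0.0, 0.982, 0.188, 0.0]
force: [-0.3, -0.6, -0.5]
grip_width: -0.001
grip_force: 0.0
```

>>> step_arm(increments=[{"dx":-0.12,"dy":0.05,"dz":0.08,"wx":0,"wy":0,"wz":0},{"dx":0,"dy":0,"dz":0.08,"wx":0,"wy":0,"wz":0},{"dx":0,"dy":0,"dz":0.08,"wx":0,"wy":0,"wz":0},{"dx":0,"dy":0,"dz":0.08,"wx":0,"wy":0,"wz":0},{"dx":0,"dy":0,"dz":0.08,"wx":0,"wy":0,"wz":0}])

```text
time_s: 8.95
eef_pos: [515.5, -330.2, 83.7]
ee_rot: [0.0, 0.982, 0.188, -0.0]
force: [-2.4, 0.1, 2.1]
grip_width: 0.002
grip_force: 1.4
```

>>> step_arm(increments=[{"dx":0,"dy":0,"dz":0.08,"wx":0,"wy":0,"wz":0},{"dx":0,"dy":0,"dz":0.06,"wx":0,"wy":0,"wz":0},{"dx":0,"dy":0,"dz":0,"wx":0,"wy":0,"wz":0}])

```text
time_s: 9.25
eef_pos: [515.6, -330.1, 79.9]
ee_rot: [0.0, 0.982, 0.188, 0.0]
force: [-0.8, -0.2, 3.1]
grip_width: 0.002
grip_force: 0.9
```

Still at the crown's own resistance. The goal is about 75.5 with 6 to 8 N.

>>> step_arm(increments=[{"dx":0,"dy":0,"dz":0.06,"wx":0,"wy":0,"wz":0},{"dx":0,"dy":0,"dz":0.06,"wx":0,"wy":0,"wz":0},{"dx":0,"dy":0,"dz":0.05,"wx":0,"wy":0,"wz":0},{"dx":0,"dy":0,"dz":0,"wx":0,"wy":0,"wz":0}])

```text
time_s: 9.65
eef_pos: [515.7, -330.0, 76.0]
ee_rot: [0.0, 0.982, 0.188, 0.0]
force: [-1.9, -0.7, 6.3]
grip_width: -0.001
grip_force: 3.0
```

Stop reached. Lift clear of glass and cone (105 and 90 mm), then to the square: tool x +236, tool y -508.

>>> step_arm(increments=[{"dx":0,"dy":0,"dz":-0.5,"wx":0,"wy":0,"wz":0},{"dx":0,"dy":0,"dz":-1,"wx":0,"wy":0,"wz":0},{"dx":0,"dy":0,"dz":-1,"wx":0,"wy":0,"wz":0},{"dx":0,"dy":0,"dz":-1,"wx":0,"wy":0,"wz":0},{"dx":0,"dy":0,"dz":-1,"wx":0,"wy":0,"wz":0}])

```text
time_s: 10.15
eef_pos: [515.6, -329.6, 189.8]
ee_rot: [-0.0, 0.982, 0.188, 0.0]
force: [0.2, 0.3, -0.7]
grip_width: 0.003
grip_force: 0.0
```

>>> step_arm(increments=[{"dx":0.45,"dy":-0.97,"dz":0,"wx":0,"wy":0,"wz":0},{"dx":0.45,"dy":-0.97,"dz":0,"wx":0,"wy":0,"wz":0},{"dx":0.45,"dy":-0.97,"dz":0,"wx":0,"wy":0,"wz":0},{"dx":0.45,"dy":-0.97,"dz":0,"wx":0,"wy":0,"wz":0},{"dx":0.45,"dy":-0.97,"dz":0,"wx":0,"wy":0,"wz":0}])

```text
time_s: 10.65
eef_pos: [522.9, -195.2, 188.8]
ee_rot: [-0.0, 0.982, 0.188, 0.0]
force: [0.3, -0.4, -0.0]
grip_width: 0.003
grip_force: 0.0
```

>>> step_arm(increments=[{"dx":0.45,"dy":-0.97,"dz":0,"wx":0,"wy":0,"wz":0},{"dx":0.45,"dy":-0.97,"dz":0,"wx":0,"wy":0,"wz":0},{"dx":0.45,"dy":-0.97,"dz":0,"wx":0,"wy":0,"wz":0},{"dx":0.45,"dy":-0.97,"dz":0,"wx":0,"wy":0,"wz":0},{"dx":0.45,"dy":-0.97,"dz":0,"wx":0,"wy":0,"wz":0}])

```text
time_s: 11.15
eef_pos: [530.3, -61.7, 188.8]
ee_rot: [-0.0, 0.982, 0.188, 0.0]
force: [1.0, -0.1, 0.6]
grip_width: -0.003
grip_force: 0.0
```

>>> step_arm(increments=[{"dx":0.45,"dy":-0.97,"dz":0,"wx":0,"wy":0,"wz":0},{"dx":0.45,"dy":-0.97,"dz":0,"wx":0,"wy":0,"wz":0},{"dx":0.45,"dy":-0.97,"dz":0,"wx":0,"wy":0,"wz":0},{"dx":0.45,"dy":-0.97,"dz":0,"wx":0,"wy":0,"wz":0},{"dx":0.45,"dy":-0.97,"dz":0,"wx":0,"wy":0,"wz":0}])

```text
time_s: 11.65
eef_pos: [537.7, 71.7, 188.8]
ee_rot: [-0.0, 0.982, 0.188, 0.0]
force: [0.2, 0.6, -0.8]
grip_width: 0.001
grip_force: 0.0
```

>>> step_arm(increments=[{"dx":0.45,"dy":-0.97,"dz":0,"wx":0,"wy":0,"wz":0},{"dx":0.45,"dy":-0.97,"dz":0,"wx":0,"wy":0,"wz":0},{"dx":0.45,"dy":-0.97,"dz":0,"wx":0,"wy":0,"wz":0},{"dx":0.45,"dy":-0.97,"dz":0,"wx":0,"wy":0,"wz":0},{"dx":0,"dy":0,"dz":0,"wx":0,"wy":0,"wz":0}])

```text
time_s: 12.15
eef_pos: [543.3, 179.8, 188.6]
ee_rot: [-0.0, 0.982, 0.19, 0.0]
force: [-0.7, 0.2, -0.0]
grip_width: -0.002
grip_force: 0.0
```

>>> step_arm(increments=[{"dx":0.44,"dy":-0.88,"dz":0,"wx":0,"wy":0,"wz":0},{"dx":0.44,"dy":-0.88,"dz":0,"wx":0,"wy":0,"wz":0},{"dx":0,"dy":0,"dz":0,"wx":0,"wy":0,"wz":0},{"dx":0,"dy":0,"dz":0,"wx":0,"wy":0,"wz":0}])

```text
time_s: 12.55
eef_pos: [547.8, 225.7, 188.4]
ee_rot: [0.0, 0.982, 0.188, -0.0]
force: [-0.5, 0.4, 0.1]
grip_width: -0.002
grip_force: 0.0
```

```bash
python3 -c "
from h import *
wrist((547,229,78),'pics/w3.png')"
```

```text
tcp [547.8 225.7 188.4] pred [251.1 203.6] cap [254.6 198.1] [243, 187, 20, 27, 214] world [552.2 228.2  78. ] tool offset [  5.   -0.6 110.4]
```

View pics/w3.png

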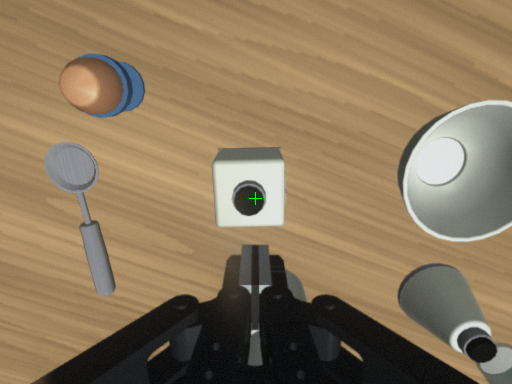

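The square timer's cap is at about (249,200); my marker at (255,198) only caught part of it. Combined with the scene view, the target is (549,231), so tool x +2.8, tool y -4.6. Contact is expected at TCP z 103.

>>> step_arm(increments=[{"dx":0.11,"dy":-0.18,"dz":0.6,"wx":0,"wy":0,"wz":0},{"dx":0,"dy":0,"dz":1,"wx":0,"wy":0,"wz":0},{"dx":0,"dy":0,"dz":0.9,"wx":0,"wy":0,"wz":0},{"dx":0,"dy":0,"dz":0.4,"wx":0,"wy":0,"wz":0},{"dx":0,"dy":0,"dz":0,"wx":0,"wy":0,"wz":0}])

```text
time_s: 13.1
eef_pos: [548.2, 230.9, 114.2]
ee_rot: [0.0, 0.982, 0.188, -0.002]
force: [0.2, -0.2, -0.4]
grip_width: -0.003
grip_force: 0.0
```

>>> step_arm(increments=[{"dx":0,"dy":0,"dz":0.1,"wx":0,"wy":0,"wz":0},{"dx":0,"dy":0,"dz":0.1,"wx":0,"wy":0,"wz":0},{"dx":0,"dy":0,"dz":0,"wx":0,"wy":0,"wz":0}])

```text
time_s: 13.4
eef_pos: [549.0, 231.4, 111.2]
ee_rot: [0.0, 0.982, 0.188, 0.0]
force: [0.1, 1.3, 0.7]
grip_width: 0.001
grip_force: 0.0
```

>>> step_arm(increments=[{"dx":0,"dy":0,"dz":0.1,"wx":0,"wy":0,"wz":0},{"dx":0,"dy":0,"dz":0.1,"wx":0,"wy":0,"wz":0},{"dx":0,"dy":0,"dz":0.1,"wx":0,"wy":0,"wz":0},{"dx":0,"dy":0,"dz":0.08,"wx":0,"wy":0,"wz":0},{"dx":0,"dy":0,"dz":0.08,"wx":0,"wy":0,"wz":0}])

```text
time_s: 13.9
eef_pos: [548.8, 231.4, 99.4]
ee_rot: [0.0, 0.982, 0.188, 0.0]
force: [-0.7, -0.8, 1.9]
grip_width: 0.003
grip_force: 1.4
```

>>> step_arm(increments=[{"dx":0,"dy":0,"dz":0.08,"wx":0,"wy":0,"wz":0},{"dx":0,"dy":0,"dz":0.08,"wx":0,"wy":0,"wz":0},{"dx":0,"dy":0,"dz":0,"wx":0,"wy":0,"wz":0}])

```text
time_s: 14.2
eef_pos: [548.9, 231.4, 95.1]
ee_rot: [-0.0, 0.982, 0.188, 0.0]
force: [-0.3, -0.1, 3.1]
grip_width: 0.002
grip_force: 0.9
```

>>> step_arm(increments=[{"dx":0,"dy":0,"dz":0.06,"wx":0,"wy":0,"wz":0},{"dx":0,"dy":0,"dz":0.06,"wx":0,"wy":0,"wz":0},{"dx":0,"dy":0,"dz":0.05,"wx":0,"wy":0,"wz":0},{"dx":0,"dy":0,"dz":0,"wx":0,"wy":0,"wz":0}])

```text
time_s: 14.6
eef_pos: [548.9, 231.4, 91.2]
ee_rot: [-0.0, 0.982, 0.188, 0.0]
force: [-0.9, 0.1, 4.7]
grip_width: -0.003
grip_force: 2.7
```

>>> step_arm(increments=[{"dx":0,"dy":0,"dz":0.04,"wx":0,"wy":0,"wz":0},{"dx":0,"dy":0,"dz":0,"wx":0,"wy":0,"wz":0}])

```text
time_s: 14.8
eef_pos: [548.9, 231.4, 90.5]
ee_rot: [0.0, 0.982, 0.188, 0.0]
force: [-2.6, -0.4, 7.2]
grip_width: 0.001
grip_force: 3.7
```

>>> step_arm(increments=[{"dx":0,"dy":0,"dz":-0.5,"wx":0,"wy":0,"wz":0},{"dx":0,"dy":0,"dz":-1,"wx":0,"wy":0,"wz":0},{"dx":0,"dy":0,"dz":-1,"wx":0,"wy":0,"wz":0},{"dx":0,"dy":0,"dz":-1,"wx":0,"wy":0,"wz":0},{"dx":0,"dy":0,"dz":-1,"wx":0,"wy":0,"wz":0}])

```text
time_s: 15.3
eef_pos: [548.7, 231.3, 204.0]
ee_rot: [0.0, 0.982, 0.188, 0.0]
force: [-0.1, -0.0, -0.6]
grip_width: -0.004
grip_force: 0.0
```

```bash
python3 - <<'E'
from h import *
c=eyes.capture("scene")
print(ctrl.sense()["eef_pos"].round(1))
cv2.imwrite("pics/end.png",cv2.resize(c["frame"][90:330,130:450],(800,600),interpolation=cv2.INTER_CUBIC))
E
```

```text
[550.1 231.7 208.5]
```

View pics/end.png

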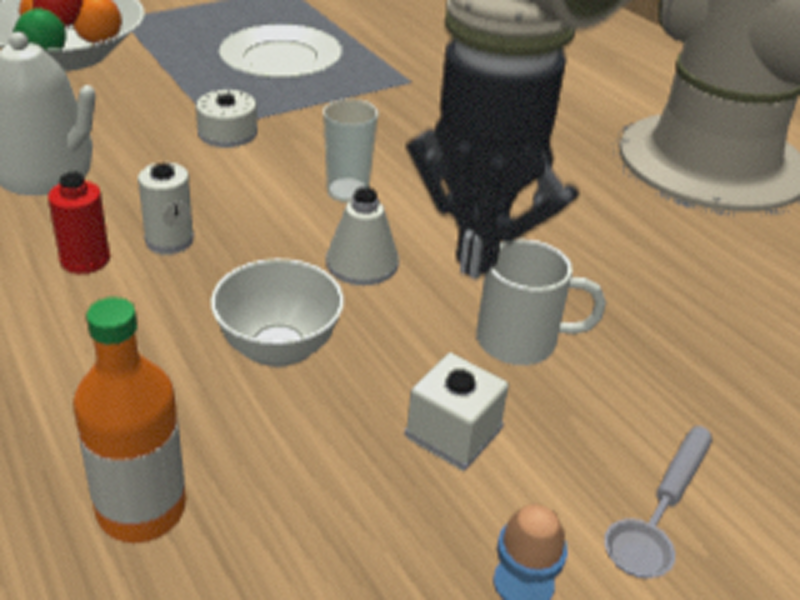

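The crowns of the tall (165,172), wide (226,100) and square (460,382) timers are down with their collars sunk. The cone's crown (366,198) is still up, and everything stands in its place. The arm is clear, so I'm handing in.

```bash
python3 -c "
from rig import finish_job
print(finish_job())"
```

```text
the job is handed in; nothing more can be done
None
```

I pressed the tall, wide and square timers fully down in that order, left the cone's crown up and everything standing in place, and handed the job in at about 15 s; no verdict came back.

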